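Close the four storage canisters with the lids from one stack

ROBOT

A 6-joint arm with a two-finger parallel gripper is mounted at the origin on a cart in front of the work surface, level with it; the furniture and walls round the work are solid. World frame = base frame: x ahead of the robot, y to its left, z up, the work surface at z = 0. Lengths are in m, angles in rad, forces in N, time in s.
With the tool pointing down it reaches from about 0.35 to 0.925 m from the base axis. Payload 6.4 kg.
Tool frame: the origin (TCP) lies midway between the tips of the shut fingers; the grasp point (between the pads) lies 19 mm behind it (bot.grip_depth is the z of the grasp point in the tool frame, in m); z points along the fingers, x is the direction in which the jaws open and shut, and the axes are right-handed (so a half turn about z gives the same grasp; the last joint's range is limited). The gripper opens to 85 mm and grips with 20 to 120 N. Pads are 22 mm wide; open, the fingers measure 114 mm over their backs; the gripper's body (76 mm by 85 mm) begins 54 mm behind the grasp point. The pads swing forward as they close: fully open they stand 13 mm farther back than shut.
Start: joints at [-1.376, 0.245, 1.558, -0, 1.339, -0.174], TCP at [0.234, -0.606, 0.231] pointing down, gripper open.
Joint ranges: [-3.13, 3.13], [-1.02, 2.26], [0.13, 2.54], [-0.95, 4.09], [0.21, 2.88], [-2.74, 2.74]. Speed limits (rad/s): [2.57, 2.57, 3.14, 3.14, 3.14, 3.14].

INTERFACE

Orientations are given as a unit quaternion [x, y, z, w].
In Python, from plant import bot gives the robot as it stands. The module is installed in compiled form; this text tells all that it offers.
- The arm moves only by the tool carry_out, never from a script. Its arguments are lists of equal length, an entry for each row: "delta_rot": the turn, a rotation vector about the tool's x, y, z in degrees, a list of three; "slide": the shift along the tool's x, y, z in m, a list of three; "grip": the finger opening in m, from 0 to 0.0854. A call has exactly 5 rows; each row is the pose to reach, as a shift and turn from the pose commanded when the call began, along the tool's axes at that moment; what a row does not reach only later rows make up. A row lasts 1/8 s, in which the tool goes at most 62.5 mm and 10.7 degrees, less where a joint would pass 70% of its speed; a pose out of reach is approached as far as the arm can. A call with a gripper value outside its range is refused whole. The fingers move at their own pace and stop on an object; "force" is the grip in N (left out, the last holds). Time passes only in rows, so rows that repeat a pose let the fingers close, or fill a call up. It gives the time, the measured TCP pose, the force and the opening at its end, in the units of the state.
- bot.state(): the state, without advancing time (a new reading comes with each control period).
- bot.get_image(name): name is "scene" or "top" or "wrist"; returns a dict with "frame" (420x560x3 uint8, red, green, blue), "range_z" (420x560 float32, m along the optical axis (not along the pixel's ray), 0 where there is no reading), "camera_matrix" (3x3 intrinsics, pixels), "position" and "orientation" of the camera in the world. Camera axes: x right, y down, z forward; pixel columns grow to the right and rows downward; lengths in m; the calibration is good to about 2 mm. The wrist camera is an equidistant fisheye: a pixel r from the principal point sees the ray r / f radians off the axis. A picture is of the moment at which its call begins.
- bot.sign_off(): hands the job in, once; it reports no verdict.
The state is a dict: "t": time; "q": joint angles; "dq": joint speeds; "joint_efforts": joint torques, N m; "tool_pos": TCP position; "tool_rot": TCP orientation; "ft_force": force on the tool from outside, world axes, zero at the start; "torque": the same for the moment, N m; "grip_width": finger opening in m.
Only numpy, scipy, OpenCV 4.12 (cv2) and the standard library are available. Lean on these libraries where they do the work, as an engineer would, in place of code of your own. Each camera call takes 0.05 s, during which the arm holds its last target. There are 200 camera calls.

TASK

The washed storage canisters stand open and their four wooden lids, each of a different size, are stacked on one another beside them. Take the stack apart from the top and put every lid on the canister it fits, seated level with its rim down on the canister's edge all round. Set the lids down rather than dropping them, and leave the canisters, the blue mug and the spice shaker standing where they are.

Things in the scene. Friction and masses are not known exactly. Their poses are not given: they have to be found in the camera images.
- canister_xl: the largest of four open, empty round stoneware canisters, off-white with a bare sand-coloured foot band, straight-sided, loose: 114 mm outside diameter, 92 mm tall, wall 6 mm, so the mouth is 102 mm across; floor 11 mm thick. Origin: centre of its underside; z up along its axis, x and y mean nothing (round)
- canister_large: the second largest of four open, empty round stoneware canisters, off-white with a bare sand-coloured foot band, straight-sided, loose: 100 mm outside diameter, 84 mm tall, wall 6 mm, so the mouth is 88 mm across; floor 11 mm thick. Origin: centre of its underside; z up along its axis, x and y mean nothing (round)
- canister_medium: the third largest of four open, empty round stoneware canisters, off-white with a bare sand-coloured foot band, straight-sided, loose: 86 mm outside diameter, 76 mm tall, wall 6 mm, so the mouth is 74 mm across; floor 11 mm thick. Origin: centre of its underside; z up along its axis, x and y mean nothing (round)
- canister_small: the smallest of four open, empty round stoneware canisters, off-white with a bare sand-coloured foot band, straight-sided, loose: 72 mm outside diameter, 68 mm tall, wall 6 mm, so the mouth is 60 mm across; floor 11 mm thick. Origin: centre of its underside; z up along its axis, x and y mean nothing (round)
- lid_small: smallest of 4 round pale wooden lids, 60 g, top of stack. Sizes in mm: disc 74 across, 9 thick; knob on top 22 across, 21 tall; hollow white seal ring below 22 deep, 55 across, its last 18 tapering to 36 at the open foot. Origin: on axis at disc's underside, z up; knob 9 to 30 above it. Stacked: foot rests on the disc below, origins 31 apart. Seated: origin 68 above canister_small's
- lid_medium: third largest of 4 round pale wooden lids, 71 g, 2nd from top. Sizes in mm: disc 88 across, 9 thick; knob on top 22 across, 21 tall; hollow white seal ring below 22 deep, 69 across, its last 18 tapering to 50 at the open foot. Origin: on axis at disc's underside, z up; knob 9 to 30 above it. Stacked: foot rests on the disc below, origins 31 apart. Seated: origin 76 above canister_medium's
- lid_large: second largest of 4 round pale wooden lids, 82 g, 3rd from top. Sizes in mm: disc 102 across, 9 thick; knob on top 22 across, 21 tall; hollow white seal ring below 22 deep, 83 across, its last 18 tapering to 64 at the open foot. Origin: on axis at disc's underside, z up; knob 9 to 30 above it. Stacked: foot rests on the disc below, origins 31 apart. Seated: origin 84 above canister_large's
- lid_xl: largest of 4 round pale wooden lids, 94 g, bottom of stack. Sizes in mm: disc 116 across, 9 thick; knob on top 22 across, 21 tall; hollow white seal ring below 22 deep, 97 across, its last 18 tapering to 78 at the open foot. Origin: on axis at disc's underside, z up; knob 9 to 30 above it. Stacked: foot rests on the disc below, origins 31 apart. Seated: origin 92 above canister_xl's
- blue_mug: bystander: loose plain dark blue mug, 97 mm tall, 89 mm across, 126 mm with its handle; leave alone. Origin: centre of its underside's outline; z up
- spice_shaker: bystander: loose small round shaker with a grey cap, 44 mm across, 90 mm tall; leave alone. Origin: centre of its underside; z up

How it is judged:
By the outcome, as a careful person would: the job done as asked, in the order asked, and still so for the second after the job is handed in, with the robot touching nothing.
It also fails if it takes over 96 s, if anything falls off the work surface, if the arm or the gripper's body presses on something with over 40 N, if the wrist force passes 120 N, or if a joint passes its speed limit or range.

## Working session

There is one attempt and no reset: what is moved stays moved. The work goes in short steps, Python scripts to look and compute and a tool call to move; the robot and the scene stay as the last step left them, time stands still between calls to the robot, and variables do not carry over. Pictures are saved under pics/ and viewed, about 12 in all and at most 16, crops included, and the job is handed in when it is done.

Besides the shell and the picture viewer there is one more tool, called after "Call:" in YAML: its name, and indented under it one key for each argument. carry_out: Moves the arm, as the interface text tells. Its arguments: {"type":"object","properties":{"delta_rot":{"type":"array","items":{"type":"array","items":{"type":"number"}}},"slide":{"type":"array","items":{"type":"array","items":{"type":"number"}}},"grip":{"type":"array","items":{"type":"number"}},"force":{"type":"number"}},"required":["delta_rot","slide","grip"]}

```bash
mkdir -p pics; cat > h.py <<'E'
import numpy as np, cv2
from plant import bot
from scipy.spatial.transform import Rotation as R
def shot(cam,fn):
    im=bot.get_image(cam); cv2.imwrite('pics/'+fn,im['frame'][:,:,::-1]); return im
def pts(im):
    K=im['camera_matrix'];z=im['range_z'];v,u=np.mgrid[:z.shape[0],:z.shape[1]]
    p=np.stack([(u-K[0,2])/K[0,0]*z,(v-K[1,2])/K[1,1]*z,z],-1)
    return p@R.from_quat(im['orientation']).as_matrix().T+im['position']
E
python3 - <<'E'
from h import *
for c in('scene','top'):
    im=shot(c,c+'0.png');print(c,im['position'],im['orientation'],im['camera_matrix'].tolist());np.savez(c+'0.npz',p=pts(im),z=im['range_z'])
a=cv2.imread('pics/scene0.png');b=cv2.imread('pics/top0.png')
print(bot.state(),bot.grip_depth)
E
```

```text
scene [-0.0302227   0.49097262  0.49478125] [-0.34656413  0.78251098 -0.46809454  0.22013035] [[401.6737425809623, 0.0, 282.70178142000265], [0.0, 401.6737425809623, 216.94383299862983], [0.0, 0.0, 1.0]]
top [0.29771152 0.01011409 1.24792303] [ 0.70796641 -0.6997122   0.06223763 -0.07288944] [[509.43257011186273, 0.0, 279.17979882888153], [0.0, 509.43257011186273, 212.9813663829532], [0.0, 0.0, 1.0]]
{'t': 0.1, 'q': array([-1.37612468e+00,  2.45755094e-01,  1.55895261e+00,  1.53117832e-05,
        1.33869292e+00, -1.74108807e-01]), 'dq': array([-0.00103587, -0.00365026, -0.00352177,  0.00029213,  0.00228664,
        0.00058191]), 'joint_efforts': array([ 1.08929326e-04, -4.30670571e+01, -3.27129829e+01, -1.24236694e-04,
        2.81471839e-03, -1.98862580e-05]), 'tool_pos': array([ 0.23421141, -0.60577439,  0.23025105]), 'tool_rot': array([ 8.24764736e-01, -5.65475298e-01, -6.40537537e-04, -6.37927670e-04]), 'ft_force': array([ 0.88846555, -0.59052821,  0.76525499]), 'torque': array([ 0.04309076,  0.01822325, -0.00484095]), 'grip_width': 0.08523500269720434} -0.0187
```

View pics/scene0.png

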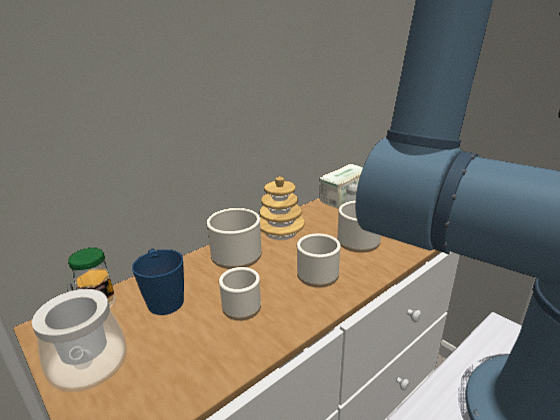

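View pics/top0.png

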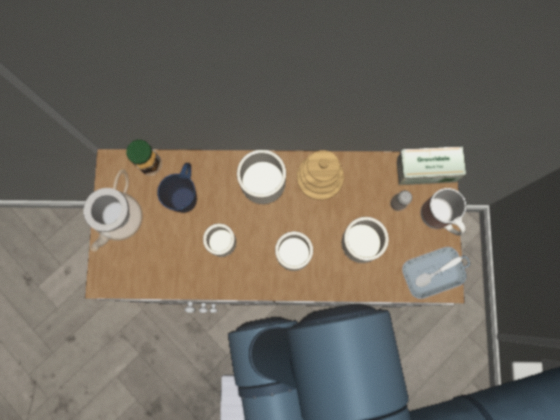

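The scene picture shows the stack near (281,210), with canisters around it. In the top picture:
- Canisters: xl (262,177), small (219,240), medium (294,250), large (366,240).
- Stack: base about (320,178), top knob about (323,162).
- Bystanders: shaker (402,200), mug (177,192).

Next I'll fit circles to the rims and discs from the depth.

```bash
cat > fit.py <<'E'
from h import *
from scipy.optimize import least_squares
def circ(p,c0,h,r_in,r_out,tol=.004):
    # boundary circle of level points by min enclosing circle and annulus mean
    m=(abs(p[...,2]-h)<tol)&(np.hypot(p[...,0]-c0[0],p[...,1]-c0[1])<r_out+.012)
    q=p[m][:,:2].astype(np.float32)
    if len(q)<10: return None
    (x,y),r=cv2.minEnclosingCircle(q)
    # best centre at known radii: count of points in annulus
    def f(c):
        d=np.hypot(*(q-c).T); return np.maximum(d-r_out,0)+np.maximum(r_in-d,0)
    s=least_squares(f,q.mean(0),loss='soft_l1',f_scale=.002).x
    return len(q),np.round(q.mean(0),4),np.round([x,y,r],4),np.round(s,4),np.round(np.median(p[m][:,2]),4)
E
python3 - <<'E'
from fit import *
T=np.load('top0.npz')['p'];S=np.load('scene0.npz')['p']
C=dict(xl=((262,177),.092,.051,.057),large=((366,240),.084,.044,.05),medium=((294,250),.076,.037,.043),small=((219,240),.068,.03,.036),
 lxl=((320,180),.031,.03,.058),ll=((320,175),.062,.03,.051),lm=((321,170),.093,.02,.044),ls=((322,166),.124,.011,.037),knob=((322,162),.145,0,.011))
im=bot.get_image('top');K=im['camera_matrix'];Rm=R.from_quat(im['orientation']).as_matrix()
for n,((u,v),h,a,b) in C.items():
    d=Rm@[(u-K[0,2])/K[0,0],(v-K[1,2])/K[1,1],1];c=(im['position']+d*(h-im['position'][2])/d[2])[:2]
    print(n,np.round(c,3),'T',circ(T,c,h,a,b),'S',circ(S,c,h,a,b))
for u,v in((402,200),(177,192)): print(T[v,u])
print(T[200,250],S[300,200])
E
```

```text
xl [0.607 0.07 ] T (395, array([0.6172, 0.0737], dtype=float32), array([0.6187, 0.0722, 0.0578]), array([0.6185, 0.0723]), np.float64(0.0915)) S (333, array([0.6132, 0.0759], dtype=float32), array([0.6181, 0.0726, 0.0585]), array([0.6169, 0.0722]), np.float64(0.091))
large [ 0.462 -0.171] T (361, array([ 0.4671, -0.1721], dtype=float32), array([ 0.468 , -0.1722,  0.0508]), array([ 0.4679, -0.1719]), np.float64(0.0834)) S (120, array([ 0.4884, -0.1481], dtype=float32), array([ 0.4762, -0.1654,  0.0495]), array([ 0.4665, -0.1724]), np.float64(0.0834))
medium [ 0.438 -0.006] T (304, array([ 0.4399, -0.0064], dtype=float32), array([ 0.4401, -0.0062,  0.0436]), array([ 0.4399, -0.0059]), np.float64(0.0754)) S (329, array([ 0.4362, -0.0048], dtype=float32), array([ 0.4388, -0.0063,  0.0444]), array([ 0.4383, -0.0062]), np.float64(0.0754))
small [0.46  0.169] T (241, array([0.4641, 0.1697], dtype=float32), array([0.4647, 0.1711, 0.037 ]), array([0.4648, 0.1706]), np.float64(0.0675)) S (353, array([0.461 , 0.1716], dtype=float32), array([0.4641, 0.1703, 0.0373]), array([0.4634, 0.1701]), np.
[... 890 characters left out ...]
] T (629, array([ 0.6281, -0.0703], dtype=float32), array([ 0.6293, -0.0707,  0.0368]), array([ 0.6309, -0.0712]), np.float64(0.1232)) S (289, array([ 0.6234, -0.0665], dtype=float32), array([ 0.6296, -0.0701,  0.0386]), array([ 0.6298, -0.0728]), np.float64(0.123))
knob [ 0.629 -0.066] T (59, array([ 0.63  , -0.0711], dtype=float32), array([ 0.63  , -0.0705,  0.0107]), array([ 0.63  , -0.0705]), np.float64(0.1432)) S (34, array([ 0.6271, -0.0702], dtype=float32), array([ 0.628 , -0.0708,  0.0108]), array([ 0.6276, -0.0705]), np.float64(0.1435))
[ 0.5581934  -0.25799094  0.07836184]
[0.58826927 0.28681441 0.01016681]
[ 0.57202004  0.10433034 -0.00080467] [ 0.53796982  0.21347426 -0.00226764]
```

```bash
cat >> h.py <<'E'
def go(x,y,z,yaw=0):
    s=bot.state();r=R.from_quat(s['tool_rot']);d=r.inv().apply(np.array([x,y,z])-s['tool_pos'])
    print('slide',np.round(d,4),'rot',np.round((r.inv()*R.from_euler('z',yaw)*R.from_quat([1,0,0,0])).as_rotvec(degrees=True),2),'pos',np.round(s['tool_pos'],4),'f',np.round(s['ft_force'],1),'w',round(s['grip_width'],4),'t',round(s['t'],2))
E
python3 - <<'E'
from h import *
im=bot.get_image('wrist');s=bot.state();r=R.from_quat(s['tool_rot'])
print(r.inv().apply(im['position']-s['tool_pos']),(r.inv()*R.from_quat(im['orientation'])).as_matrix().round(3),im['camera_matrix'])
go(.629,-.07,.24)
T=np.load('top0.npz')['p'];print(T[130:150:4,320],T[145:160:3,280])
E
```

```text
[-0.00147289 -0.0737745  -0.14180741] [[ 1.    -0.    -0.001]
 [ 0.     0.957  0.291]
 [ 0.001 -0.291  0.957]] [[325.1922621    0.         277.14637841]
 [  0.         325.1922621  206.10066001]
 [  0.           0.           1.        ]]
slide [-0.3576 -0.5614 -0.0089] rot [-5.000e-02  5.000e-02 -6.887e+01] pos [ 0.2342 -0.606   0.2306] f [ 0.7 -0.7 -0.2] w 0.0857 t 0.2
[[ 0.72111307 -0.06507575  0.10012077]
 [ 0.72036056 -0.06672536  0.0746015 ]
 [ 0.71948598 -0.06842764  0.0482641 ]
 [ 0.72081968 -0.07063094  0.0142579 ]
 [ 0.72006443 -0.0725322  -0.01515056]] [[ 0.72000848  0.03096728 -0.00951335]
 [ 0.71835481  0.03118642 -0.02904388]
 [ 0.29771152  0.01011409  1.24792303]
 [ 0.69366438  0.03054816 -0.00275628]
 [ 0.68426084  0.03037207  0.0018086 ]]
```

Call:
carry_out:
  delta_rot:
    - [0, 0, -10]
    - [0, 0, -20]
    - [0, 0, -30]
    - [0, 0, -40]
    - [0, 0, -50]
  slide:
    - [-0.03, -0.048, -0.01]
    - [-0.06, -0.096, -0.01]
    - [-0.09, -0.144, -0.01]
    - [-0.12, -0.192, -0.01]
    - [-0.15, -0.24, -0.01]
  grip: [0.045, 0.045, 0.045, 0.045, 0.045]
  force: 40

```text
t: 0.82
tool_pos: [0.4049, -0.3782, 0.2412]
tool_rot: [0.987, -0.161, 0.0, -0.0]
ft_force: [1.1, -0.4, 0.3]
grip_width: 0.0449
```

```bash
python3 -c "
from h import *
go(.629,-.07,.24)"
```

```text
slide [ 0.1144 -0.3635  0.0013] rot [-0.000e+00 -1.000e-02 -1.856e+01] pos [ 0.4049 -0.3782  0.2412] f [ 1.1 -0.4  0.3] w 0.0449 t 0.82
```

Call:
carry_out:
  delta_rot:
    - [0, 0, -6]
    - [0, 0, -12]
    - [0, 0, -18.6]
    - [0, 0, -18.6]
    - [0, 0, -18.6]
  slide:
    - [0.0172, -0.055, 0]
    - [0.0343, -0.109, 0]
    - [0.0515, -0.164, 0]
    - [0.0687, -0.218, 0]
    - [0.0858, -0.273, 0]
  grip: [0.045, 0.045, 0.045, 0.045, 0.045]

```text
t: 1.45
tool_pos: [0.5744, -0.1476, 0.2413]
tool_rot: [1.0, -0.002, 0.0, 0.0]
ft_force: [0.3, -1.5, -0.5]
grip_width: 0.0449
```

```bash
python3 -c "
from h import *
go(.629,-.07,.24)"
```

```text
slide [ 0.0542 -0.0779  0.0013] rot [ 0.01 -0.01 -0.27] pos [ 0.5744 -0.1476  0.2413] f [ 0.3 -1.5 -0.5] w 0.0449 t 1.45
```

Call:
carry_out:
  delta_rot:
    - [0, 0, -0.3]
    - [0, 0, -0.3]
    - [0, 0, -0.3]
    - [0, 0, -0.3]
    - [0, 0, -0.3]
  slide:
    - [0.027, -0.039, 0.01]
    - [0.0545, -0.077, 0.03]
    - [0.0545, -0.077, 0.06]
    - [0.0545, -0.077, 0.07]
    - [0.0545, -0.077, 0.07]
  grip: [0.045, 0.045, 0.045, 0.045, 0.045]

```text
t: 2.08
tool_pos: [0.6279, -0.0729, 0.1707]
tool_rot: [1.0, -0.0, -0.001, -0.0]
ft_force: [0.1, 0.3, 0.1]
grip_width: 0.0451
```

```bash
cat >> h.py <<'E'
def wpts(im):
    K=im['camera_matrix'];z=im['range_z'];v,u=np.mgrid[:z.shape[0],:z.shape[1]]
    a=(u-K[0,2])/K[0,0];b=(v-K[1,2])/K[1,1];th=np.hypot(a,b)+1e-9
    ray=np.stack([np.sin(th)*a/th,np.sin(th)*b/th,np.cos(th)],-1)
    p=ray/ray[...,2:]*z[...,None]
    return np.where((z>0)[...,None],p@R.from_quat(im['orientation']).as_matrix().T+im['position'],9)
E
python3 - <<'E'
from fit import *
im=shot('wrist','w1.png');p=wpts(im);np.save('w1.npy',p)
go(.629,-.0705,.126)
for n,c,h,a,b in(('knob',(.629,-.07),.145,0,.011),('ls',(.629,-.07),.124,.011,.037),('lm',(.629,-.07),.093,.02,.044),('lxl',(.629,-.07),.031,.03,.058),('xl',(.618,.072),.092,.051,.057)): print(n,circ(p,c,h,a,b))
E
```

```text
slide [ 0.0004 -0.0027  0.0459] rot [ 0.01 -0.03 -0.02] pos [ 0.6286 -0.0732  0.1719] f [-0.4 -0.1 -0.1] w 0.0448 t 2.12
knob (969, array([ 0.629 , -0.0702], dtype=float32), array([ 0.629 , -0.0711,  0.0109]), array([ 0.6293, -0.0708]), np.float64(0.1433))
ls (8521, array([ 0.6285, -0.0676], dtype=float32), array([ 0.629 , -0.0711,  0.037 ]), array([ 0.6289, -0.0727]), np.float64(0.1226))
lm (2555, array([ 0.629, -0.042], dtype=float32), array([ 0.629 , -0.0692,  0.0439]), array([ 0.6291, -0.0692]), np.float64(0.0917))
lxl (1535, array([ 0.6262, -0.0302], dtype=float32), array([ 0.6274, -0.0701,  0.0581]), array([ 0.6273, -0.0694]), np.float64(0.03))
xl (2814, array([0.6183, 0.0414], dtype=float32), array([0.6179, 0.0714, 0.0577]), array([0.618 , 0.0722]), np.float64(0.0911))
```

View pics/w1.png

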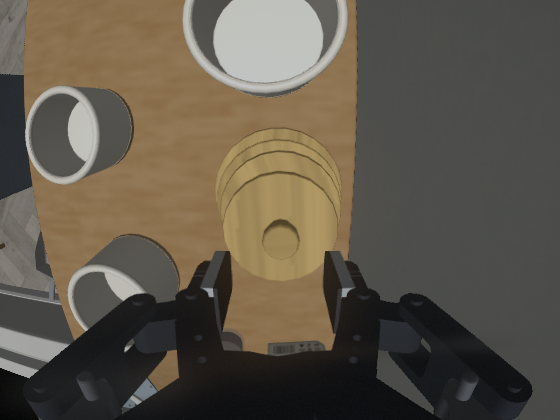

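The knob at (281,239) sits centred between the open fingers, and the wrist fits agree with the top camera to about 1 mm. I'll descend and grasp.

Call:
carry_out:
  delta_rot:
    - [0, 0, 0]
    - [0, 0, 0]
    - [0, 0, 0]
    - [0, 0, 0]
    - [0, 0, 0]
  slide:
    - [0, -0.002, 0.02]
    - [0, -0.002, 0.035]
    - [0, -0.002, 0.044]
    - [0, -0.002, 0.046]
    - [0, -0.002, 0.046]
  grip: [0.045, 0.045, 0.045, 0.045, 0.045]

```text
t: 2.75
tool_pos: [0.6286, -0.0706, 0.1254]
tool_rot: [1.0, 0.0, 0.0, 0.0]
ft_force: [0.0, -0.7, 0.2]
grip_width: 0.0451
```

```bash
python3 -c "
from h import *
go(.629,-.071,.126)"
```

```text
slide [ 0.0004  0.0004 -0.0006] rot [ 0.   -0.01  0.03] pos [ 0.6286 -0.0706  0.1254] f [ 0.  -0.7  0.2] w 0.0451 t 2.75
```

Call:
carry_out:
  delta_rot:
    - [0, 0, 0]
    - [0, 0, 0]
    - [0, 0, 0]
    - [0, 0, 0]
    - [0, 0, 0]
  slide:
    - [0, 0, 0]
    - [0, 0, 0]
    - [0, 0, 0]
    - [0, 0, 0]
    - [0, 0, 0]
  grip: [0.035, 0.028, 0.022, 0.01, 0.01]
  force: 40

```text
t: 3.38
tool_pos: [0.6287, -0.0706, 0.1257]
tool_rot: [1.0, 0.0, 0.0, 0.0]
ft_force: [0.4, 0.7, 1.9]
grip_width: 0.0205
```

```bash
python3 -c "
from h import *
go(.629,-.071,.176)"
```

```text
slide [ 0.0003  0.0004 -0.0503] rot [ 0.01 -0.04  0.03] pos [ 0.6287 -0.0706  0.1257] f [0.4 0.7 1.9] w 0.0205 t 3.38
```

Call:
carry_out:
  delta_rot:
    - [0, 0, 0]
    - [0, 0, 0]
    - [0, 0, 0]
    - [0, 0, 0]
    - [0, 0, 0]
  slide:
    - [0, 0, -0.005]
    - [0, 0, -0.015]
    - [0, 0, -0.035]
    - [0, 0, -0.055]
    - [0, 0, -0.065]
  grip: [0.01, 0.01, 0.01, 0.01, 0.01]

```text
t: 4.0
tool_pos: [0.6295, -0.0708, 0.1932]
tool_rot: [1.0, 0.0, 0.002, 0.001]
ft_force: [0.2, -0.2, -0.8]
grip_width: 0.0204
```

```bash
python3 - <<'E'
from fit import *
im=shot('wrist','w2.png');p=wpts(im)
go(.464,.1705,.19)
print(circ(p,(.629,-.07),.188,.011,.037,.006))
# lid level: plane fit on disc top
m=(abs(p[...,2]-.19)<.012)&(np.hypot(p[...,0]-.629,p[...,1]+.07)<.036)&(np.hypot(p[...,0]-.629,p[...,1]+.07)>.013)
q=p[m];print(len(q),np.linalg.lstsq(np.c_[q[:,:2]-[.629,-.07],np.ones(len(q))],q[:,2],rcond=None)[0])
print('lm',circ(p,(.629,-.07),.093,.02,.044),'knob',circ(p,(.629,-.07),.114,0,.011))
E
```

```text
slide [-0.1657 -0.2415  0.0028] rot [ 0.08 -0.27  0.03] pos [ 0.6298 -0.0709  0.1939] f [0.4 0.8 0.6] w 0.0205 t 4.05
(8755, array([ 0.6288, -0.0587], dtype=float32), array([ 0.6287, -0.0713,  0.0372]), array([ 0.6288, -0.0725]), np.float64(0.1899))
8186 [ 0.00843207 -0.0132658   0.19020098]
lm (4279, array([ 0.6289, -0.048 ], dtype=float32), array([ 0.6292, -0.0681,  0.0439]), array([ 0.629 , -0.0721]), np.float64(0.0918)) knob None
```

View pics/w2.png

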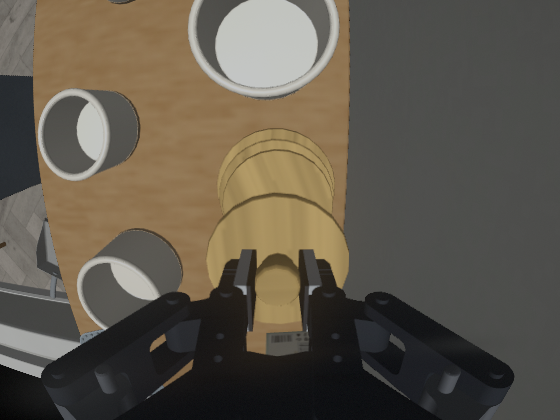

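Call:
carry_out:
  delta_rot:
    - [0, 0, 0]
    - [0, 0, 0]
    - [0, 0, 0]
    - [0, 0, 0]
    - [0, 0, 0]
  slide:
    - [-0.026, -0.038, 0]
    - [-0.06, -0.087, 0]
    - [-0.094, -0.136, 0]
    - [-0.127, -0.185, 0]
    - [-0.15, -0.219, 0]
  grip: [0.01, 0.01, 0.01, 0.01, 0.01]

```text
t: 4.68
tool_pos: [0.4765, 0.15, 0.1901]
tool_rot: [1.0, 0.001, -0.0, -0.0]
ft_force: [0.7, -0.3, -0.9]
grip_width: 0.0204
```

```bash
cat >> fit.py <<'E'
from h import go
def look(fn,c,rim,ri,ro,rl,dz=.0025):
    "wrist picture: held lid's centre (disc top dz below TCP) and the canister's centre"
    im=shot('wrist',fn);p=wpts(im);s=bot.state();t=s['tool_pos']
    print('lid',circ(p,t[:2],t[2]-dz-.001,.011,rl,.005),'can',circ(p,c,rim,ri,ro)); return p
E
python3 - <<'E'
from fit import *
look('w3.png',(.464,.1705),.068,.03,.036,.037)
go(.4645,.171,.11)
E
```

```text
lid (8736, array([0.4758, 0.1621], dtype=float32), array([0.4757, 0.1496, 0.0372]), array([0.4758, 0.1483]), np.float64(0.1868)) can (1478, array([0.4619, 0.1825], dtype=float32), array([0.4638, 0.1702, 0.0369]), array([0.464 , 0.1705]), np.float64(0.0672))
slide [-0.0095 -0.018   0.0798] rot [-0.13  0.17  0.25] pos [0.4743 0.1528 0.1897] f [-1.2  3.1 -0.9] w 0.0203 t 4.72
```

Call:
carry_out:
  delta_rot:
    - [0, 0, 0]
    - [0, 0, 0]
    - [0, 0, 0]
    - [0, 0, 0]
    - [0, 0, 0]
  slide:
    - [-0.008, -0.012, 0.02]
    - [-0.0145, -0.0225, 0.04]
    - [-0.0145, -0.0225, 0.06]
    - [-0.0145, -0.0225, 0.075]
    - [-0.0145, -0.0225, 0.075]
  grip: [0.01, 0.01, 0.01, 0.01, 0.01]

```text
t: 5.35
tool_pos: [0.463, 0.1705, 0.1141]
tool_rot: [1.0, 0.0, -0.001, 0.0]
ft_force: [0.4, -0.1, 0.8]
grip_width: 0.0203
```

```bash
python3 - <<'E'
from fit import *
look('w4.png',(.464,.1705),.068,.03,.036,.037)
go(.4647,.1708,.08)
E
```

```text
lid (8674, array([0.4623, 0.1825], dtype=float32), array([0.4623, 0.1702, 0.0371]), array([0.4623, 0.1687]), np.float64(0.1108)) can (1338, array([0.466 , 0.1979], dtype=float32), array([0.4649, 0.1811, 0.0349]), array([0.464 , 0.1705]), np.float64(0.0672))
slide [ 0.0009 -0.0001  0.0351] rot [0.   0.04 0.01] pos [0.4638 0.1707 0.1151] f [-1.2  0.9 -0. ] w 0.0201 t 5.4
```

View pics/w4.png

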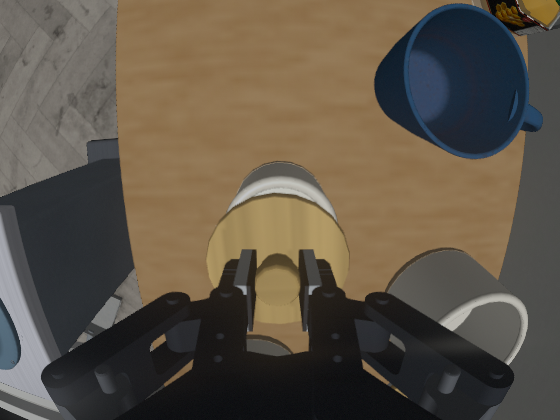

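The lid hangs over the small canister, whose rim shows just beyond the lid at (280,180). I'll lower it.

Call:
carry_out:
  delta_rot:
    - [0, 0, 0]
    - [0, 0, 0]
    - [0, 0, 0]
    - [0, 0, 0]
    - [0, 0, 0]
  slide:
    - [0.001, 0, 0.006]
    - [0.001, 0, 0.014]
    - [0.001, 0, 0.022]
    - [0.001, 0, 0.029]
    - [0.001, 0, 0.032]
  grip: [0.01, 0.01, 0.01, 0.01, 0.01]

```text
t: 6.02
tool_pos: [0.4644, 0.1708, 0.0826]
tool_rot: [1.0, 0.0, -0.001, 0.0]
ft_force: [-0.4, 0.2, -0.8]
grip_width: 0.0203
```

Call:
carry_out:
  delta_rot:
    - [0, 0, 0]
    - [0, 0, 0]
    - [0, 0, 0]
    - [0, 0, 0]
    - [0, 0, 0]
  slide:
    - [0, 0, 0]
    - [0, 0, 0.001]
    - [0, 0, 0.002]
    - [0, 0, 0.0025]
    - [0, 0, 0.0025]
  grip: [0.01, 0.01, 0.01, 0.01, 0.01]

```text
t: 6.65
tool_pos: [0.4648, 0.1709, 0.0808]
tool_rot: [1.0, 0.0, 0.0, -0.0]
ft_force: [-1.2, -0.0, -0.7]
grip_width: 0.0206
```

```bash
python3 -c "
from h import *
go(.4647,.1708,.08)"
```

```text
slide [-0.0001  0.0001  0.0008] rot [-0.   -0.    0.03] pos [0.4648 0.1709 0.0808] f [-1.2 -0.  -0.7] w 0.0206 t 6.65
```

Call:
carry_out:
  delta_rot:
    - [0, 0, 0]
    - [0, 0, 0]
    - [0, 0, 0]
    - [0, 0, 0]
    - [0, 0, 0]
  slide:
    - [0, 0, 0.0005]
    - [0, 0, 0.001]
    - [0, 0, 0.001]
    - [0, 0, 0.001]
    - [0, 0, 0.001]
  grip: [0.01, 0.01, 0.01, 0.01, 0.01]

```text
t: 7.28
tool_pos: [0.4648, 0.1709, 0.0798]
tool_rot: [1.0, 0.0, -0.0, -0.0]
ft_force: [-0.7, -0.4, -0.1]
grip_width: 0.0205
```

Call:
carry_out:
  delta_rot:
    - [0, 0, 0]
    - [0, 0, 0]
    - [0, 0, 0]
    - [0, 0, 0]
    - [0, 0, 0]
  slide:
    - [0, 0, 0.0005]
    - [0, 0, 0.0005]
    - [0, 0, 0.0005]
    - [0, 0, 0.0005]
    - [0, 0, 0.0005]
  grip: [0.01, 0.01, 0.01, 0.01, 0.01]

```text
t: 7.9
tool_pos: [0.465, 0.1709, 0.0796]
tool_rot: [1.0, 0.0, 0.0, -0.0]
ft_force: [-0.7, -0.6, 5.7]
grip_width: 0.0204
```

Contact is 5.7 N at the expected height (TCP 0.0796). I'll release and rise.

Call:
carry_out:
  delta_rot:
    - [0, 0, 0]
    - [0, 0, 0]
    - [0, 0, 0]
    - [0, 0, 0]
    - [0, 0, 0]
  slide:
    - [0, 0, 0]
    - [0, 0, 0]
    - [0, 0, 0]
    - [0, 0, -0.01]
    - [0, 0, -0.03]
  grip: [0.03, 0.045, 0.045, 0.045, 0.045]

```text
t: 8.52
tool_pos: [0.4643, 0.1708, 0.1094]
tool_rot: [1.0, 0.0, -0.001, 0.0]
ft_force: [0.7, 0.0, 0.0]
grip_width: 0.0452
```

Call:
carry_out:
  delta_rot:
    - [0, 0, 0]
    - [0, 0, 0]
    - [0, 0, 0]
    - [0, 0, 0]
    - [0, 0, 0]
  slide:
    - [0, 0, -0.03]
    - [0, 0, -0.065]
    - [0, 0, -0.075]
    - [0, 0, -0.075]
    - [0, 0, -0.075]
  grip: [0.045, 0.045, 0.045, 0.045, 0.045]

```text
t: 9.15
tool_pos: [0.4639, 0.1707, 0.1827]
tool_rot: [1.0, 0.0, -0.001, 0.0]
ft_force: [0.2, 0.9, -0.2]
grip_width: 0.0454
```

```bash
cat >> fit.py <<'E'
def level(p,c,h,rl):
    d=np.hypot(p[...,0]-c[0],p[...,1]-c[1]);m=(abs(p[...,2]-h)<.012)&(d<rl-.002)&(d>.014)
    q=p[m];print('level',len(q),np.round(np.linalg.lstsq(np.c_[q[:,:2]-c,np.ones(len(q))],q[:,2],rcond=None)[0],4),circ(p,c,h,.011,rl))
E
python3 - <<'E'
from fit import *
im=shot('wrist','w5.png');p=wpts(im)
level(p,(.464,.1705),.077,.037)
go(.629,-.069,.17)
E
```

```text
level 4652 [-0.0012  0.0015  0.0764] (5427, array([0.4639, 0.173 ], dtype=float32), array([0.464 , 0.1705, 0.0368]), array([0.4642, 0.169 ]), np.float64(0.0764))
slide [0.1651 0.2398 0.0122] rot [0.02 0.17 0.03] pos [0.4639 0.1707 0.1826] f [ 0.5 -0.5 -0.1] w 0.045 t 9.2
```

View pics/w5.png

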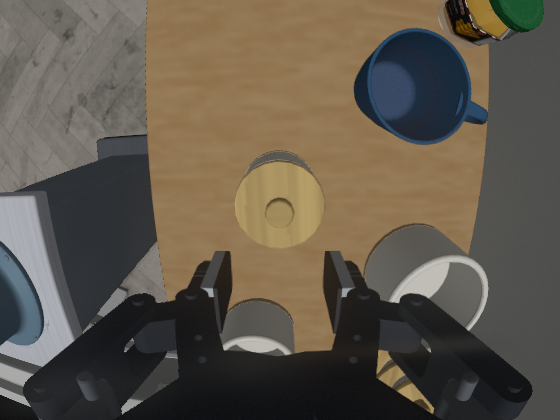

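The small lid is seated level, with its top at 0.0764 against 0.077 expected and tilt of about 0.1°. Now the medium lid.

Call:
carry_out:
  delta_rot:
    - [0, 0, 0]
    - [0, 0, 0]
    - [0, 0, 0]
    - [0, 0, 0]
    - [0, 0, 0]
  slide:
    - [0.03, 0.044, 0]
    - [0.064, 0.093, 0]
    - [0.098, 0.143, 0]
    - [0.132, 0.192, 0]
    - [0.1645, 0.2405, 0]
  grip: [0.045, 0.045, 0.045, 0.045, 0.045]

```text
t: 9.82
tool_pos: [0.6297, -0.0712, 0.1826]
tool_rot: [1.0, 0.0, -0.001, -0.0]
ft_force: [-0.0, 0.2, -0.3]
grip_width: 0.0447
```

Call:
carry_out:
  delta_rot:
    - [0, 0, 0]
    - [0, 0, 0]
    - [0, 0, 0]
    - [0, 0, 0]
    - [0, 0, 0]
  slide:
    - [0, 0, 0.01]
    - [0, 0, 0.03]
    - [0, 0, 0.045]
    - [0, 0, 0.045]
    - [0, 0, 0.045]
  grip: [0.045, 0.045, 0.045, 0.045, 0.045]

```text
t: 10.45
tool_pos: [0.6295, -0.0689, 0.1396]
tool_rot: [1.0, 0.001, 0.0, 0.0]
ft_force: [0.1, -0.4, 1.2]
grip_width: 0.045
```

```bash
python3 - <<'E'
from fit import *
im=shot('wrist','w6.png');p=wpts(im)
level(p,(.629,-.07),.093,.044)
print(circ(p,(.629,-.07),.114,0,.011))
go(.629,-.07,.095)
E
```

```text
level 10601 [-0.0011  0.0009  0.0919] (12045, array([ 0.629 , -0.0645], dtype=float32), array([ 0.6292, -0.0693,  0.0442]), array([ 0.6292, -0.0706]), np.float64(0.0918))
(974, array([ 0.6293, -0.0682], dtype=float32), array([ 0.6294, -0.0688,  0.0109]), array([ 0.6295, -0.0687]), np.float64(0.1125))
slide [-0.0009  0.0008  0.0451] rot [ 0.02 -0.07  0.07] pos [ 0.6298 -0.0692  0.1401] f [ 0.1  0.1 -0. ] w 0.0447 t 10.5
```

Call:
carry_out:
  delta_rot:
    - [0, 0, 0]
    - [0, 0, 0]
    - [0, 0, 0]
    - [0, 0, 0]
    - [0, 0, 0]
  slide:
    - [-0.0005, 0, 0.015]
    - [-0.0005, 0, 0.032]
    - [-0.0005, 0, 0.042]
    - [-0.0005, 0, 0.045]
    - [-0.0005, 0, 0.045]
  grip: [0.045, 0.045, 0.045, 0.045, 0.045]

```text
t: 11.12
tool_pos: [0.629, -0.0696, 0.0941]
tool_rot: [1.0, 0.0, -0.0, -0.0]
ft_force: [0.1, 0.4, 0.6]
grip_width: 0.0454
```

Call:
carry_out:
  delta_rot:
    - [0, 0, 0]
    - [0, 0, 0]
    - [0, 0, 0]
    - [0, 0, 0]
    - [0, 0, 0]
  slide:
    - [0, 0, 0]
    - [0, 0, 0]
    - [0, 0, 0]
    - [0, 0, 0]
    - [0, 0, 0]
  grip: [0.035, 0.028, 0.022, 0.01, 0.01]
  force: 40

```text
t: 11.75
tool_pos: [0.6293, -0.0696, 0.0948]
tool_rot: [1.0, 0.0, 0.0, 0.0]
ft_force: [0.4, 0.6, 2.3]
grip_width: 0.0206
```

Call:
carry_out:
  delta_rot:
    - [0, 0, 0]
    - [0, 0, 0]
    - [0, 0, 0]
    - [0, 0, 0]
    - [0, 0, 0]
  slide:
    - [0, 0, -0.005]
    - [0, 0, -0.015]
    - [0, 0, -0.035]
    - [0, 0, -0.055]
    - [0, 0, -0.065]
  grip: [0.01, 0.01, 0.01, 0.01, 0.01]

```text
t: 12.38
tool_pos: [0.63, -0.0699, 0.1622]
tool_rot: [1.0, 0.0, 0.002, 0.001]
ft_force: [-0.3, 0.5, -0.0]
grip_width: 0.0206
```

```bash
python3 - <<'E'
from fit import *
p=look('w7.png',(.439,-.006),.076,.037,.043,.044)
go(.44,-.006,.16)
level(p,(.629,-.069),.157,.044)
print(circ(p,(.629,-.07),.062,.02,.051))
E
```

```text
lid (13704, array([ 0.6293, -0.0561], dtype=float32), array([ 0.6291, -0.0693,  0.0441]), array([ 0.6292, -0.0706]), np.float64(0.159)) can (2000, array([ 0.4442, -0.0059], dtype=float32), array([ 0.4394, -0.006 ,  0.0443]), array([ 0.44  , -0.0062]), np.float64(0.0752))
slide [-0.1904 -0.0641  0.002 ] rot [ 0.08 -0.27  0.03] pos [ 0.6304 -0.0699  0.1629] f [-0.  -0.1  0.9] w 0.0205 t 12.43
level 11995 [ 0.0058 -0.0013  0.1591] (13695, array([ 0.6293, -0.0559], dtype=float32), array([ 0.6291, -0.0693,  0.0441]), array([ 0.6293, -0.0704]), np.float64(0.159))
(3474, array([ 0.627 , -0.0384], dtype=float32), array([ 0.6281, -0.0615,  0.0495]), array([ 0.6267, -0.0647]), np.float64(0.061))
```

Call:
carry_out:
  delta_rot:
    - [0, 0, 0]
    - [0, 0, 0]
    - [0, 0, 0]
    - [0, 0, 0]
    - [0, 0, 0]
  slide:
    - [-0.03, -0.01, 0]
    - [-0.075, -0.025, 0]
    - [-0.12, -0.04, 0]
    - [-0.16, -0.0535, 0]
    - [-0.189, -0.0632, 0]
  grip: [0.01, 0.01, 0.01, 0.01, 0.01]

```text
t: 13.05
tool_pos: [0.438, -0.0058, 0.1588]
tool_rot: [1.0, 0.0, -0.0, -0.0]
ft_force: [1.5, 1.1, 0.2]
grip_width: 0.0201
```

Call:
carry_out:
  delta_rot:
    - [0, 0, 0]
    - [0, 0, 0]
    - [0, 0, 0]
    - [0, 0, 0]
    - [0, 0, 0]
  slide:
    - [0, 0, 0.01]
    - [0, 0, 0.028]
    - [0, 0, 0.04]
    - [0, 0, 0.04]
    - [0, 0, 0.04]
  grip: [0.01, 0.01, 0.01, 0.01, 0.01]

```text
t: 13.68
tool_pos: [0.4405, -0.0066, 0.1196]
tool_rot: [1.0, 0.0, 0.0, 0.0]
ft_force: [-0.9, -0.2, -0.5]
grip_width: 0.0204
```

```bash
python3 - <<'E'
from fit import *
look('w8.png',(.439,-.006),.076,.037,.043,.044)
go(.4406,-.0066,.0876)
E
```

```text
lid (13732, array([0.4397, 0.0072], dtype=float32), array([ 0.4394, -0.0061,  0.0442]), array([ 0.4396, -0.0074]), np.float64(0.1165)) can (1211, array([0.4376, 0.03  ], dtype=float32), array([0.4379, 0.0156, 0.0376]), array([0.4363, 0.0676]), np.float64(0.0752))
slide [ 0.     -0.      0.0322] rot [ 0.01 -0.05  0.03] pos [ 0.4406 -0.0066  0.1198] f [ 0.5 -0.3 -1.2] w 0.02 t 13.72
```

View pics/w8.png

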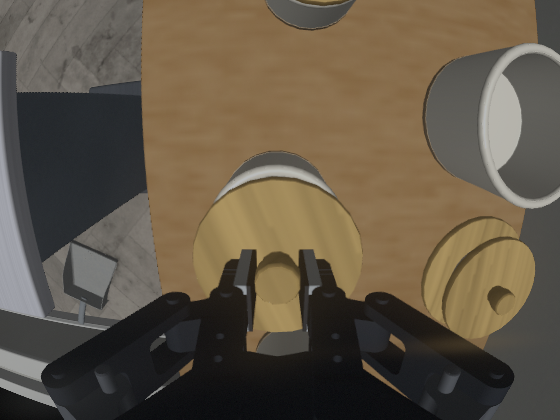

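The medium lid is centred over its canister, with the rim showing symmetrically about (278,170). Lowering.

Call:
carry_out:
  delta_rot:
    - [0, 0, 0]
    - [0, 0, 0]
    - [0, 0, 0]
    - [0, 0, 0]
    - [0, 0, 0]
  slide:
    - [0, 0, 0.006]
    - [0, 0, 0.014]
    - [0, 0, 0.022]
    - [0, 0, 0.028]
    - [0, 0, 0.03]
  grip: [0.01, 0.01, 0.01, 0.01, 0.01]

```text
t: 14.35
tool_pos: [0.4396, -0.0064, 0.0886]
tool_rot: [1.0, 0.0, -0.001, -0.0]
ft_force: [-0.3, -0.4, -0.8]
grip_width: 0.0205
```

Call:
carry_out:
  delta_rot:
    - [0, 0, 0]
    - [0, 0, 0]
    - [0, 0, 0]
    - [0, 0, 0]
    - [0, 0, 0]
  slide:
    - [0, 0, 0.0005]
    - [0, 0, 0.001]
    - [0, 0, 0.0015]
    - [0, 0, 0.002]
    - [0, 0, 0.002]
  grip: [0.01, 0.01, 0.01, 0.01, 0.01]

```text
t: 14.98
tool_pos: [0.4401, -0.0065, 0.0875]
tool_rot: [1.0, 0.0, 0.0, 0.0]
ft_force: [0.5, -1.1, -0.1]
grip_width: 0.0207
```

Call:
carry_out:
  delta_rot:
    - [0, 0, 0]
    - [0, 0, 0]
    - [0, 0, 0]
    - [0, 0, 0]
    - [0, 0, 0]
  slide:
    - [0, 0, 0.0005]
    - [0, 0, 0.0005]
    - [0, 0, 0.0005]
    - [0, 0, 0.0005]
    - [0, 0, 0.0005]
  grip: [0.01, 0.01, 0.01, 0.01, 0.01]

```text
t: 15.6
tool_pos: [0.4401, -0.0065, 0.0874]
tool_rot: [1.0, 0.0, 0.0, 0.0]
ft_force: [-1.9, 1.0, 5.3]
grip_width: 0.0203
```

Contact is 5.3 N at 0.0874. Release, rise and check.

Call:
carry_out:
  delta_rot:
    - [0, 0, 0]
    - [0, 0, 0]
    - [0, 0, 0]
    - [0, 0, 0]
    - [0, 0, 0]
  slide:
    - [0, 0, 0]
    - [0, 0, 0]
    - [0, 0, 0]
    - [0, 0, -0.01]
    - [0, 0, -0.03]
  grip: [0.03, 0.045, 0.045, 0.045, 0.045]

```text
t: 16.23
tool_pos: [0.4394, -0.0063, 0.117]
tool_rot: [1.0, 0.0, -0.001, -0.0]
ft_force: [-0.4, 0.6, 0.4]
grip_width: 0.0448
```

Call:
carry_out:
  delta_rot:
    - [0, 0, 0]
    - [0, 0, 0]
    - [0, 0, 0]
    - [0, 0, 0]
    - [0, 0, 0]
  slide:
    - [0, 0, -0.03]
    - [0, 0, -0.05]
    - [0, 0, -0.055]
    - [0, 0, -0.055]
    - [0, 0, -0.055]
  grip: [0.045, 0.045, 0.045, 0.045, 0.045]

```text
t: 16.85
tool_pos: [0.4393, -0.0063, 0.1708]
tool_rot: [1.0, 0.0, -0.001, -0.0]
ft_force: [-0.6, -0.0, -0.8]
grip_width: 0.0452
```

```bash
python3 - <<'E'
from fit import *
im=shot('wrist','w9.png');p=wpts(im)
level(p,(.4397,-.006),.085,.044)
print(circ(p,(.629,-.07),.062,.012,.051),circ(p,(.629,-.07),.083,0,.011))
go(.628,-.07,.12)
E
```

```text
level 8222 [-0.002   0.0016  0.0844] (9285, array([ 0.4391, -0.003 ], dtype=float32), array([ 0.439 , -0.0058,  0.0439]), array([ 0.4393, -0.0073]), np.float64(0.0844))
(5226, array([ 0.6228, -0.067 ], dtype=float32), array([ 0.6271, -0.0716,  0.0518]), array([ 0.6289, -0.0718]), np.float64(0.0608)) (267, array([ 0.6264, -0.0699], dtype=float32), array([ 0.627 , -0.0705,  0.0108]), array([ 0.6267, -0.0703]), np.float64(0.0814))
slide [0.1888 0.0639 0.0503] rot [-0.03  0.11  0.03] pos [ 0.4393 -0.0063  0.1707] f [-0.4 -0.4  0.2] w 0.0452 t 16.9
```

The medium lid is seated level (0.0844 against 0.085 expected). Now the large lid, at about (0.628,-0.0705).

Call:
carry_out:
  delta_rot:
    - [0, 0, 0]
    - [0, 0, 0]
    - [0, 0, 0]
    - [0, 0, 0]
    - [0, 0, 0]
  slide:
    - [0.03, 0.01, 0]
    - [0.075, 0.025, 0]
    - [0.12, 0.04, 0]
    - [0.16, 0.0545, 0]
    - [0.188, 0.064, 0]
  grip: [0.045, 0.045, 0.045, 0.045, 0.045]

```text
t: 17.52
tool_pos: [0.629, -0.071, 0.1704]
tool_rot: [1.0, 0.0, -0.001, -0.0]
ft_force: [-0.2, -1.0, 0.6]
grip_width: 0.0451
```

Call:
carry_out:
  delta_rot:
    - [0, 0, 0]
    - [0, 0, 0]
    - [0, 0, 0]
    - [0, 0, 0]
    - [0, 0, 0]
  slide:
    - [0, 0, 0.015]
    - [0, 0, 0.04]
    - [0, 0, 0.06]
    - [0, 0, 0.06]
    - [0, 0, 0.06]
  grip: [0.045, 0.045, 0.045, 0.045, 0.045]

```text
t: 18.15
tool_pos: [0.6281, -0.0703, 0.1124]
tool_rot: [1.0, 0.0, 0.0, 0.0]
ft_force: [0.6, -0.1, 0.5]
grip_width: 0.0452
```

```bash
python3 - <<'E'
from fit import *
im=shot('wrist','w10.png');p=wpts(im)
level(p,(.629,-.07),.062,.051)
print(circ(p,(.629,-.07),.083,0,.011))
go(.628,-.0705,.064)
E
```

```text
level 14318 [-0.0016  0.0008  0.061 ] (15673, array([ 0.6278, -0.0648], dtype=float32), array([ 0.6279, -0.0709,  0.0511]), array([ 0.6281, -0.0722]), np.float64(0.061))
(949, array([ 0.6282, -0.0699], dtype=float32), array([ 0.6283, -0.0707,  0.0109]), array([ 0.628 , -0.0706]), np.float64(0.0817))
slide [-0.0006  0.      0.0489] rot [ 0.03 -0.1   0.03] pos [ 0.6285 -0.0704  0.1129] f [ 0.4  0.1 -0.2] w 0.0452 t 18.2
```

Call:
carry_out:
  delta_rot:
    - [0, 0, 0]
    - [0, 0, 0]
    - [0, 0, 0]
    - [0, 0, 0]
    - [0, 0, 0]
  slide:
    - [0, 0, 0.015]
    - [0, 0, 0.034]
    - [0, 0, 0.045]
    - [0, 0, 0.0485]
    - [0, 0, 0.0485]
  grip: [0.045, 0.045, 0.045, 0.045, 0.045]

```text
t: 18.82
tool_pos: [0.6279, -0.0703, 0.063]
tool_rot: [1.0, 0.0, -0.0, -0.0]
ft_force: [0.6, -0.1, 0.5]
grip_width: 0.0453
```

Call:
carry_out:
  delta_rot:
    - [0, 0, 0]
    - [0, 0, 0]
    - [0, 0, 0]
    - [0, 0, 0]
    - [0, 0, 0]
  slide:
    - [0, 0, 0]
    - [0, 0, 0]
    - [0, 0, 0]
    - [0, 0, 0]
    - [0, 0, 0]
  grip: [0.035, 0.028, 0.022, 0.01, 0.01]
  force: 40

```text
t: 19.45
tool_pos: [0.6284, -0.0705, 0.0638]
tool_rot: [1.0, 0.0, 0.001, 0.0]
ft_force: [1.0, 0.0, 2.7]
grip_width: 0.0204
```

Call:
carry_out:
  delta_rot:
    - [0, 0, 0]
    - [0, 0, 0]
    - [0, 0, 0]
    - [0, 0, 0]
    - [0, 0, 0]
  slide:
    - [0, 0, -0.005]
    - [0, 0, -0.02]
    - [0, 0, -0.045]
    - [0, 0, -0.07]
    - [0, 0, -0.085]
  grip: [0.01, 0.01, 0.01, 0.01, 0.01]

```text
t: 20.08
tool_pos: [0.6286, -0.0705, 0.1506]
tool_rot: [1.0, 0.0, 0.001, 0.0]
ft_force: [1.0, -0.7, -0.3]
grip_width: 0.0205
```

```bash
python3 - <<'E'
from fit import *
p=look('w11.png',(.4675,-.172),.084,.044,.05,.051)
go(.4685,-.172,.15)
level(p,(.628,-.0705),.147,.051)
E
```

```text
lid (19020, array([ 0.6277, -0.0563], dtype=float32), array([ 0.6278, -0.0709,  0.051 ]), array([ 0.6278, -0.0723]), np.float64(0.1476)) can (1077, array([ 0.4597, -0.1459], dtype=float32), array([ 0.4675, -0.1717,  0.0509]), array([ 0.4679, -0.172 ]), np.float64(0.0831))
slide [-0.1611  0.1012  0.0016] rot [ 0.08 -0.28  0.04] pos [ 0.6295 -0.0707  0.1523] f [0.9 0.  0.2] w 0.0205 t 20.12
level 17349 [ 0.0017 -0.0006  0.1477] (18988, array([ 0.6277, -0.0562], dtype=float32), array([ 0.6278, -0.0709,  0.051 ]), array([ 0.6278, -0.0722]), np.float64(0.1476))
```

Call:
carry_out:
  delta_rot:
    - [0, 0, 0]
    - [0, 0, 0]
    - [0, 0, 0]
    - [0, 0, 0]
    - [0, 0, 0]
  slide:
    - [-0.025, 0.016, 0]
    - [-0.063, 0.04, 0]
    - [-0.1, 0.063, 0]
    - [-0.136, 0.086, 0]
    - [-0.16, 0.101, 0]
  grip: [0.01, 0.01, 0.01, 0.01, 0.01]

```text
t: 20.75
tool_pos: [0.4662, -0.1719, 0.1477]
tool_rot: [1.0, -0.0, -0.001, -0.0]
ft_force: [-0.1, -0.3, -0.8]
grip_width: 0.0203
```

Call:
carry_out:
  delta_rot:
    - [0, 0, 0]
    - [0, 0, 0]
    - [0, 0, 0]
    - [0, 0, 0]
    - [0, 0, 0]
  slide:
    - [0, 0, 0.005]
    - [0, 0, 0.015]
    - [0, 0, 0.02]
    - [0, 0, 0.02]
    - [0, 0, 0.02]
  grip: [0.01, 0.01, 0.01, 0.01, 0.01]

```text
t: 21.38
tool_pos: [0.4684, -0.1712, 0.1283]
tool_rot: [1.0, 0.001, 0.0, 0.0]
ft_force: [-0.4, -0.4, -0.2]
grip_width: 0.0204
```

```bash
python3 - <<'E'
from fit import *
look('w12.png',(.4675,-.172),.084,.044,.05,.051)
go(.4685,-.1716,.0956)
E
```

```text
lid (19091, array([ 0.4675, -0.1569], dtype=float32), array([ 0.4675, -0.1716,  0.051 ]), array([ 0.4675, -0.1729]), np.float64(0.1253)) can (882, array([ 0.4657, -0.1277], dtype=float32), array([ 0.4659, -0.1394,  0.0379]), array([ 0.4669, -0.1718]), np.float64(0.083))
slide [0.0001 0.0002 0.0329] rot [ 0.01 -0.02  0.06] pos [ 0.4684 -0.1714  0.1285] f [ 0.4 -0.5 -1.1] w 0.0203 t 21.43
```

View pics/w12.png

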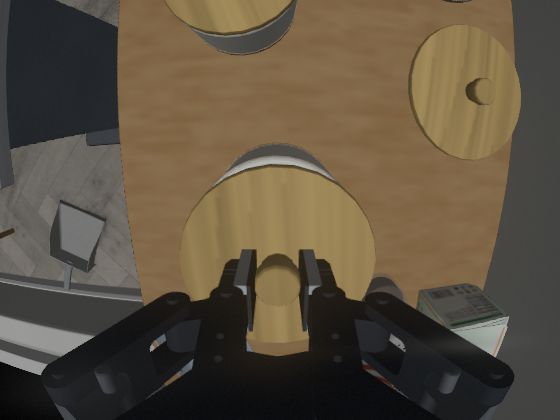

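The large lid is centred over its canister (rim seen symmetric about (277,160)), and the shaker at (385,290) is clear. Lowering.

Call:
carry_out:
  delta_rot:
    - [0, 0, 0]
    - [0, 0, 0]
    - [0, 0, 0]
    - [0, 0, 0]
    - [0, 0, 0]
  slide:
    - [0, 0, 0.006]
    - [0, 0, 0.014]
    - [0, 0, 0.022]
    - [0, 0, 0.029]
    - [0, 0, 0.031]
  grip: [0.01, 0.01, 0.01, 0.01, 0.01]

```text
t: 22.05
tool_pos: [0.4676, -0.1712, 0.0965]
tool_rot: [1.0, 0.0, -0.001, -0.0]
ft_force: [0.3, -0.1, -1.8]
grip_width: 0.0205
```

Call:
carry_out:
  delta_rot:
    - [0, 0, 0]
    - [0, 0, 0]
    - [0, 0, 0]
    - [0, 0, 0]
    - [0, 0, 0]
  slide:
    - [0, 0, 0.0005]
    - [0, 0, 0.001]
    - [0, 0, 0.0015]
    - [0, 0, 0.0015]
    - [0, 0, 0.0015]
  grip: [0.01, 0.01, 0.01, 0.01, 0.01]

```text
t: 22.68
tool_pos: [0.468, -0.1715, 0.0959]
tool_rot: [1.0, 0.0, 0.0, 0.0]
ft_force: [-0.4, 0.0, -1.1]
grip_width: 0.0205
```

Call:
carry_out:
  delta_rot:
    - [0, 0, 0]
    - [0, 0, 0]
    - [0, 0, 0]
    - [0, 0, 0]
    - [0, 0, 0]
  slide:
    - [0, 0, 0.0005]
    - [0, 0, 0.0005]
    - [0, 0, 0.0005]
    - [0, 0, 0.0005]
    - [0, 0, 0.0005]
  grip: [0.01, 0.01, 0.01, 0.01, 0.01]

```text
t: 23.3
tool_pos: [0.4681, -0.1714, 0.0953]
tool_rot: [1.0, 0.0, 0.0, 0.0]
ft_force: [-0.3, 0.4, -1.6]
grip_width: 0.0209
```

Call:
carry_out:
  delta_rot:
    - [0, 0, 0]
    - [0, 0, 0]
    - [0, 0, 0]
    - [0, 0, 0]
    - [0, 0, 0]
  slide:
    - [0, 0, 0.0005]
    - [0, 0, 0.0005]
    - [0, 0, 0.0005]
    - [0, 0, 0.0005]
    - [0, 0, 0.0005]
  grip: [0.01, 0.01, 0.01, 0.01, 0.01]

```text
t: 23.92
tool_pos: [0.4682, -0.1715, 0.0953]
tool_rot: [1.0, 0.0, 0.0, 0.0]
ft_force: [-1.4, 1.4, 5.2]
grip_width: 0.0203
```

Call:
carry_out:
  delta_rot:
    - [0, 0, 0]
    - [0, 0, 0]
    - [0, 0, 0]
    - [0, 0, 0]
    - [0, 0, 0]
  slide:
    - [0, 0, 0]
    - [0, 0, 0]
    - [0, 0, 0]
    - [0, 0, -0.01]
    - [0, 0, -0.03]
  grip: [0.03, 0.045, 0.045, 0.045, 0.045]

```text
t: 24.55
tool_pos: [0.4675, -0.1711, 0.1249]
tool_rot: [1.0, 0.0, -0.001, -0.0]
ft_force: [-0.4, 0.1, 1.2]
grip_width: 0.0449
```

Call:
carry_out:
  delta_rot:
    - [0, 0, 0]
    - [0, 0, 0]
    - [0, 0, 0]
    - [0, 0, 0]
    - [0, 0, 0]
  slide:
    - [0, 0, -0.03]
    - [0, 0, -0.045]
    - [0, 0, -0.05]
    - [0, 0, -0.05]
    - [0, 0, -0.05]
  grip: [0.045, 0.045, 0.045, 0.045, 0.045]

```text
t: 25.18
tool_pos: [0.4674, -0.1711, 0.1737]
tool_rot: [1.0, 0.0, -0.001, -0.001]
ft_force: [-0.6, 0.2, -0.6]
grip_width: 0.0453
```

```bash
python3 - <<'E'
from fit import *
im=shot('wrist','w13.png');p=wpts(im)
level(p,(.4676,-.172),.093,.051)
print(circ(p,(.628,-.07),.052,0,.011))
go(.628,-.0705,.12)
E
```

```text
level 11921 [-0.001   0.0009  0.0924] (13109, array([ 0.4673, -0.1681], dtype=float32), array([ 0.4673, -0.1717,  0.0511]), array([ 0.4673, -0.1732]), np.float64(0.0924))
(357, array([ 0.6261, -0.0705], dtype=float32), array([ 0.6269, -0.0708,  0.0114]), array([ 0.627 , -0.0706]), np.float64(0.0508))
slide [ 0.1607 -0.1005  0.0535] rot [-0.06  0.1   0.03] pos [ 0.4675 -0.1711  0.1737] f [ 0.4 -1.2 -0.4] w 0.0449 t 25.23
```

The large lid is seated level. Now the XL lid.

Call:
carry_out:
  delta_rot:
    - [0, 0, 0]
    - [0, 0, 0]
    - [0, 0, 0]
    - [0, 0, 0]
    - [0, 0, 0]
  slide:
    - [0.025, -0.016, 0]
    - [0.063, -0.04, 0]
    - [0.1, -0.063, 0]
    - [0.136, -0.086, 0]
    - [0.1595, -0.1005, 0]
  grip: [0.045, 0.045, 0.045, 0.045, 0.045]

```text
t: 25.85
tool_pos: [0.6284, -0.0696, 0.1737]
tool_rot: [1.0, 0.001, -0.001, -0.0]
ft_force: [-0.3, -0.5, -0.7]
grip_width: 0.0448
```

Call:
carry_out:
  delta_rot:
    - [0, 0, 0]
    - [0, 0, 0]
    - [0, 0, 0]
    - [0, 0, 0]
    - [0, 0, 0]
  slide:
    - [0, 0, 0.02]
    - [0, 0, 0.06]
    - [0, 0, 0.09]
    - [0, 0, 0.095]
    - [0, 0, 0.095]
  grip: [0.045, 0.045, 0.045, 0.045, 0.045]

```text
t: 26.48
tool_pos: [0.6269, -0.0712, 0.0795]
tool_rot: [1.0, -0.0, -0.0, -0.0]
ft_force: [0.7, -0.3, 0.6]
grip_width: 0.0448
```

```bash
python3 - <<'E'
from fit import *
im=shot('wrist','w14.png');p=wpts(im)
level(p,(.628,-.07),.031,.058)
print(circ(p,(.628,-.07),.052,0,.011),circ(p,(.618,.072),.092,.051,.057))
go(.628,-.0705,.033)
E
```

```text
level 19063 [-0.0011  0.      0.0302] (20498, array([ 0.6273, -0.0625], dtype=float32), array([ 0.6275, -0.0703,  0.0581]), array([ 0.6276, -0.0716]), np.float64(0.0302))
(981, array([ 0.6277, -0.0691], dtype=float32), array([ 0.6279, -0.0699,  0.011 ]), array([ 0.6279, -0.0697]), np.float64(0.0509)) (5334, array([0.6183, 0.0297], dtype=float32), array([0.6178, 0.0547, 0.0545]), array([0.6182, 0.0722]), np.float64(0.0911))
slide [ 0.0002 -0.0009  0.0477] rot [ 0.03 -0.07  0.01] pos [ 0.6278 -0.0714  0.0807] f [ 1.  -0.   0.3] w 0.0445 t 26.52
```

Call:
carry_out:
  delta_rot:
    - [0, 0, 0]
    - [0, 0, 0]
    - [0, 0, 0]
    - [0, 0, 0]
    - [0, 0, 0]
  slide:
    - [0, -0.001, 0.015]
    - [0, -0.001, 0.033]
    - [0, -0.001, 0.043]
    - [0, -0.001, 0.0465]
    - [0, -0.001, 0.0465]
  grip: [0.045, 0.045, 0.045, 0.045, 0.045]

```text
t: 27.15
tool_pos: [0.6274, -0.0698, 0.033]
tool_rot: [1.0, 0.0, -0.0, -0.0]
ft_force: [0.4, -0.7, 0.6]
grip_width: 0.0447
```

Call:
carry_out:
  delta_rot:
    - [0, 0, 0]
    - [0, 0, 0]
    - [0, 0, 0]
    - [0, 0, 0]
    - [0, 0, 0]
  slide:
    - [0, 0, 0]
    - [0, 0, 0]
    - [0, 0, 0]
    - [0, 0, 0]
    - [0, 0, 0]
  grip: [0.035, 0.028, 0.022, 0.01, 0.01]
  force: 40

```text
t: 27.78
tool_pos: [0.6278, -0.0699, 0.0338]
tool_rot: [1.0, 0.0, 0.0, 0.0]
ft_force: [-0.2, 0.7, 2.0]
grip_width: 0.0205
```

Call:
carry_out:
  delta_rot:
    - [0, 0, 0]
    - [0, 0, 0]
    - [0, 0, 0]
    - [0, 0, 0]
    - [0, 0, 0]
  slide:
    - [0, 0, -0.005]
    - [0, 0, -0.03]
    - [0, 0, -0.065]
    - [0, 0, -0.1]
    - [0, 0, -0.12]
  grip: [0.01, 0.01, 0.01, 0.01, 0.01]

```text
t: 28.4
tool_pos: [0.628, -0.07, 0.1552]
tool_rot: [1.0, 0.0, 0.001, 0.0]
ft_force: [0.0, -0.7, -1.9]
grip_width: 0.0201
```

```bash
python3 - <<'E'
from fit import *
p=look('w15.png',(.618,.0722),.092,.051,.057,.058)
go(.6189,.072,.153)
level(p,(.628,-.0705),.152,.058)
E
```

```text
lid (25122, array([ 0.6271, -0.0536], dtype=float32), array([ 0.6273, -0.0702,  0.058 ]), array([ 0.6271, -0.0716]), np.float64(0.1515)) can (3148, array([0.6182, 0.0405], dtype=float32), array([0.6178, 0.0713, 0.0575]), array([0.618 , 0.0723]), np.float64(0.0911))
slide [-0.0102 -0.1423  0.0043] rot [ 0.09 -0.3   0.04] pos [ 0.6292 -0.0702  0.1576] f [ 1.6 -0.2  0.8] w 0.0201 t 28.45
level 23239 [-0.0004 -0.0004  0.1516] (25129, array([ 0.6271, -0.0535], dtype=float32), array([ 0.6271, -0.0702,  0.0581]), array([ 0.627 , -0.0714]), np.float64(0.1515))
```

Call:
carry_out:
  delta_rot:
    - [0, 0, 0]
    - [0, 0, 0]
    - [0, 0, 0]
    - [0, 0, 0]
    - [0, 0, 0]
  slide:
    - [-0.001, -0.02, 0]
    - [-0.003, -0.055, 0]
    - [-0.006, -0.09, 0]
    - [-0.008, -0.125, 0]
    - [-0.009, -0.1424, 0]
  grip: [0.01, 0.01, 0.01, 0.01, 0.01]

```text
t: 29.08
tool_pos: [0.6166, 0.0751, 0.151]
tool_rot: [1.0, 0.001, -0.002, -0.0]
ft_force: [-0.1, -0.4, -0.8]
grip_width: 0.02
```

Call:
carry_out:
  delta_rot:
    - [0, 0, 0]
    - [0, 0, 0]
    - [0, 0, 0]
    - [0, 0, 0]
    - [0, 0, 0]
  slide:
    - [0, 0, 0.005]
    - [0, 0, 0.015]
    - [0, 0, 0.018]
    - [0, 0, 0.018]
    - [0, 0, 0.018]
  grip: [0.01, 0.01, 0.01, 0.01, 0.01]

```text
t: 29.7
tool_pos: [0.6187, 0.0721, 0.1356]
tool_rot: [1.0, -0.0, 0.0, 0.0]
ft_force: [-0.7, -0.0, -0.8]
grip_width: 0.02
```

```bash
python3 - <<'E'
from fit import *
look('w16.png',(.618,.0722),.092,.051,.057,.058)
go(.6188,.0725,.1036)
E
```

```text
lid (25199, array([0.6178, 0.0886], dtype=float32), array([0.6175, 0.0719, 0.0581]), array([0.6177, 0.0707]), np.float64(0.1318)) can (782, array([0.6184, 0.1247], dtype=float32), array([0.6183, 0.1137, 0.0399]), array([0.618 , 0.0732]), np.float64(0.0909))
slide [ 0.0001 -0.0003  0.0321] rot [ 0.   -0.04  0.  ] pos [0.6187 0.0722 0.1357] f [-0.5 -0.2 -1.3] w 0.0204 t 29.75
```

View pics/w16.png

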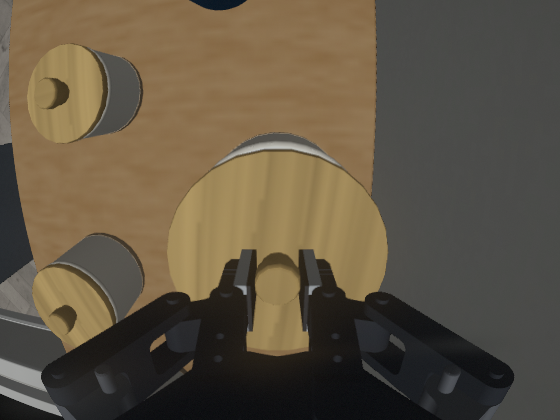

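The XL lid is centred over its canister (rim symmetric about (278,145)). Lowering.

Call:
carry_out:
  delta_rot:
    - [0, 0, 0]
    - [0, 0, 0]
    - [0, 0, 0]
    - [0, 0, 0]
    - [0, 0, 0]
  slide:
    - [0, 0, 0.006]
    - [0, 0, 0.014]
    - [0, 0, 0.022]
    - [0, 0, 0.028]
    - [0, 0, 0.03]
  grip: [0.01, 0.01, 0.01, 0.01, 0.01]

```text
t: 30.38
tool_pos: [0.618, 0.0726, 0.1045]
tool_rot: [1.0, 0.0, -0.001, -0.0]
ft_force: [0.5, -0.5, -0.8]
grip_width: 0.0202
```

Call:
carry_out:
  delta_rot:
    - [0, 0, 0]
    - [0, 0, 0]
    - [0, 0, 0]
    - [0, 0, 0]
    - [0, 0, 0]
  slide:
    - [0, 0, 0.0005]
    - [0, 0, 0.001]
    - [0, 0, 0.0015]
    - [0, 0, 0.0015]
    - [0, 0, 0.0015]
  grip: [0.01, 0.01, 0.01, 0.01, 0.01]

```text
t: 31.0
tool_pos: [0.6186, 0.0725, 0.1041]
tool_rot: [1.0, 0.0, 0.0, 0.0]
ft_force: [-0.2, 0.0, -1.2]
grip_width: 0.0203
```

Call:
carry_out:
  delta_rot:
    - [0, 0, 0]
    - [0, 0, 0]
    - [0, 0, 0]
    - [0, 0, 0]
    - [0, 0, 0]
  slide:
    - [0, 0, 0.0005]
    - [0, 0, 0.0005]
    - [0, 0, 0.0005]
    - [0, 0, 0.0005]
    - [0, 0, 0.0005]
  grip: [0.01, 0.01, 0.01, 0.01, 0.01]

```text
t: 31.62
tool_pos: [0.6186, 0.0725, 0.104]
tool_rot: [1.0, 0.0, 0.0, 0.0]
ft_force: [-2.4, 0.8, 6.0]
grip_width: 0.0202
```

Contact is 6.0 N at 0.104. Release, rise and check, retreating well above.

Call:
carry_out:
  delta_rot:
    - [0, 0, 0]
    - [0, 0, 0]
    - [0, 0, 0]
    - [0, 0, 0]
    - [0, 0, 0]
  slide:
    - [0, 0, 0]
    - [0, 0, 0]
    - [0, 0, 0]
    - [0, 0, -0.01]
    - [0, 0, -0.03]
  grip: [0.03, 0.045, 0.045, 0.045, 0.045]

```text
t: 32.25
tool_pos: [0.6179, 0.0726, 0.1336]
tool_rot: [1.0, 0.0, -0.001, -0.0]
ft_force: [0.1, 0.3, -0.1]
grip_width: 0.045
```

Call:
carry_out:
  delta_rot:
    - [0, 0, 0]
    - [0, 0, 0]
    - [0, 0, 0]
    - [0, 0, 0]
    - [0, 0, 0]
  slide:
    - [0, 0, -0.03]
    - [0, 0, -0.06]
    - [0, 0, -0.08]
    - [0, 0, -0.08]
    - [0, 0, -0.08]
  grip: [0.045, 0.045, 0.045, 0.045, 0.045]

```text
t: 32.88
tool_pos: [0.6177, 0.0726, 0.2122]
tool_rot: [1.0, 0.0, -0.001, -0.0]
ft_force: [-0.0, -0.1, 0.2]
grip_width: 0.0449
```

```bash
python3 - <<'E'
from fit import *
im=shot('wrist','w17.png');p=wpts(im)
level(p,(.618,.0722),.101,.058)
T=pts(shot('top','top1.png'));S=pts(shot('scene','scene1.png'))
for n,c,h,rl in(('s',(.464,.1703),.077,.037),('m',(.4395,-.006),.085,.044),('l',(.4675,-.172),.093,.051),('xl',(.618,.0722),.101,.058)):
    for P in(T,S):
        try: print(n);level(P,c,h,rl)
        except Exception as e: print(e)
go(.6,.07,.3)
cv2.imwrite('pics/end.png',np.hstack([cv2.imread('pics/top1.png'),cv2.imread('pics/scene1.png')])[:,:,:][::1,::1] if 0 else cv2.resize(np.vstack([cv2.imread('pics/top1.png')[130:320],cv2.imread('pics/scene1.png')[120:400]]),None,fx=1.25,fy=1.25))
E
```

```text
level 12856 [-0.0013  0.0005  0.1004] (13837, array([0.6177, 0.0756], dtype=float32), array([0.6176, 0.0726, 0.0581]), array([0.6178, 0.071 ]), np.float64(0.1003))
s
level 0 [0. 0. 0.] None
s
level 612 [ 0.0471 -0.0405  0.0763] (709, array([0.4581, 0.1736], dtype=float32), array([0.4646, 0.1692, 0.038 ]), array([0.4654, 0.1685]), np.float64(0.0766))
m
level 936 [0.0068 0.004  0.0849] (969, array([ 0.4397, -0.0056], dtype=float32), array([ 0.4402, -0.0055,  0.044 ]), array([ 0.4406, -0.0057]), np.float64(0.0847))
m
level 648 [ 0.0246 -0.0396  0.0847] (746, array([ 0.4335, -0.0006], dtype=float32), array([ 0.4392, -0.007 ,  0.0452]), array([ 0.4402, -0.0076]), np.float64(0.085))
l
level 1311 [ 0.0046 -0.0003  0.0926] (1319, array([ 0.4679, -0.171 ], dtype=float32), array([ 0.4681, -0.1716,  0.0509]), array([ 0.4689, -0.1721]), np.float64(0.0926))
l
level 644 [ 0.0235 -0.0434  0.0928] (689, array([ 0.4615, -0.1654], dtype=float32), array([ 0.4679, -0.1729,  0.052 ]), array([ 0.4685, -0.1732]), np.float64(0.0932))
xl
level 178 [-0.0031 -0.0149  0.0998] (183, array([0.6058, 0.0287], dtype=float32), array([0.6083, 0.0386, 0.0449]), array([0.6069, 0.0417]), np.float64(0.1006))
xl
level 927 [ 0.0174 -0.0215  0.1003] (1013, array([0.6106, 0.0763], dtype=float32), array([0.617 , 0.0712, 0.0587]), array([0.6185, 0.0711]), np.float64(0.1006))
slide [-0.0178  0.0026 -0.0883] rot [-0.01  0.16  0.03] pos [0.6176 0.0726 0.2117] f [-0.7 -0.1  0.1] w 0.0449 t 33.02
```

View pics/end.png

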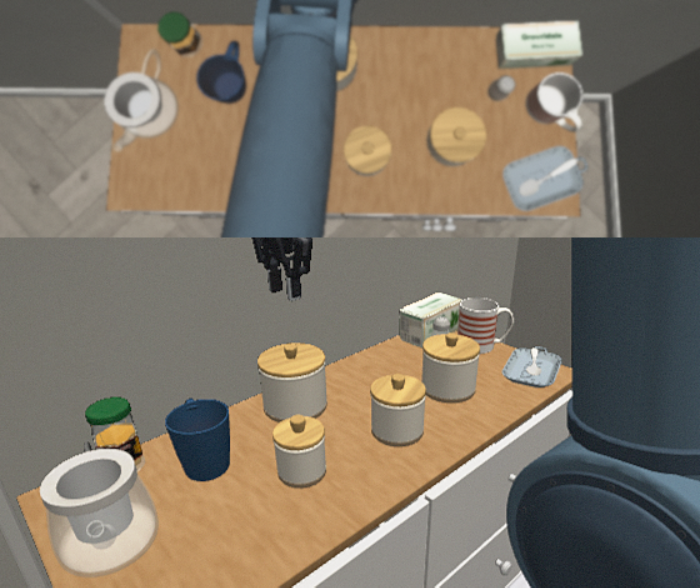

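All four canisters wear their lids, and the mug and shaker stand where they were. Handing in.

```bash
python3 -c "
from plant import bot
print(bot.sign_off())"
```

```text
the job is handed in; nothing more can be done
None
```

I took the stack apart from the top: small, medium, large, then XL. Each lid was lowered onto its canister until light contact of about 5–6 N, and only then released. The job was handed in at about 33 s, with the gripper open about 11 cm above the XL lid and touching nothing.

**Seating:** After each release, wrist-camera depth put the lid tops at 76.4, 84.4, 92.4 and 100.3 mm. The expected heights were 77, 85, 93 and 101 mm, and the shortfall matches the camera's usual bias of about 0.7 mm. Tilt was about 0.1° for each, and centres were within about 1 mm of the canisters.

**Final pictures:** The mug, the shaker and the canisters stand where they were; for the mug and shaker this is by eye only.

**Checks that disagreed or were incomplete:**
- The last scene-camera plane fits gave apparent slopes of 1.5–3.5° in the same direction on all four lids. I put this down to points on the knob sides seen obliquely, because the wrist-camera fits and the picture show the lids level.
- In the last top picture the arm hid the small lid and most of the XL lid. Their final checks rest on the wrist fits and the scene picture.

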